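Crank a heat sink under the inspection loupe

TASK

Set the copper heat sink gently, fins up, in the orange-rimmed tray on the turntable. Then grip the loose red sleeve of the hand crank and wind it counterclockwise (seen from above), keeping hold of the sleeve all the way, until the tray with the heat sink is centred under the loupe lens; then let go and leave everything still. Leave the other things on the shelf where they are.

Things in the scene. Friction and masses are not known exactly. Their poses are not given: they have to be found in the camera images.
- heatsink_center (a point): centre of the loose copper heat sink, standing fins up on the shelf: 70 mm (its x) by 44 mm (its y) by 36 mm high (z up), about 0.5 kg; solid base 12 mm thick, five 4 mm fins along x on top; the outer fins are flush with its long sides, so it can be gripped across y. This point is 18 mm above its underside.
- tray (a point): centre of the floor of the shallow tray on the aluminium turntable platter (220 mm across, knurled rim). x and y are the tray's own level axes, z up. The black floor is 58 mm along x by 84 mm along y, so the heat sink's long side goes along the tray's y, 7 mm of play on every side. The orange rim is 3 mm thick and stands 4 mm above the floor. The tray centre is 60 mm from the platter axis; the tray's +x points at the axis. The floor is 52 mm above the shelf.
- platter_axis (a point): point on the turntable's vertical axis, at the platter's top, 50 mm above the shelf; its x and y axes are those of the fixed base
- loupe_lens (a point): centre of the clear lens of the matte black loupe (ring 68 mm across, underside 120 mm and top 136 mm above the shelf), 60 mm horizontally from the turntable axis, on a fixed column that stands 152 mm from that axis in the same direction, 160 mm tall. The tray must end straight below this point.
- crank_axis (a point): point on the crank's vertical axis, 122.5 mm above the shelf, the same height as the middle of the sleeve; fixed. 190 mm from the turntable axis.
- sleeve_center (a point): middle of the upright red grip sleeve of the crank, 26 mm in diameter and 65 mm tall, from 90 to 155 mm above the shelf (steel cap on top to 160 mm); it spins freely on its vertical pin, 55 mm from the crank axis. The steel crank arm below it has its top at 85 mm.
- crank (a joint): angle of the crank in rad, grows counterclockwise seen from above; winding takes about 2 N at the sleeve and the crank stays where it is left. The platter turns the same way through one third of the crank's angle; stops lie at -0.1 and 9.9.
Things that resemble listed ones, but are neither listed nor needed, are in the scene too. Leave any purple look-alike of the part that bears heatsink_center alone.

How it is judged (in metres and radians):
On the way, in this order (a step that is already met when the one before it is completed fails the run):
1. the heat sink lies flat and fins up in the tray, let go (x of heatsink_center in the frame of tray between -0.01 and 0.01 m and y of heatsink_center in the frame of tray between -0.01 and 0.01 m and z of heatsink_center in the frame of tray between 0.015 and 0.0205 m and angle between heatsink_center's own z axis and vertical below 0.08 rad and contact force between the fingers and heatsink below 0.1 N), for 0.2 s.
2. the sleeve is still gripped, with the tray under the loupe lens and the heat sink in it (x of heatsink_center in the frame of tray between -0.01 and 0.01 m and y of heatsink_center in the frame of tray between -0.01 and 0.01 m and z of heatsink_center in the frame of tray between 0.015 and 0.0205 m and angle between heatsink_center's own z axis and vertical below 0.08 rad and horizontal distance between tray and loupe_lens below 0.01 m and contact force between the fingers and sleeve above 4 N), for 0.2 s.
At the end, for the whole second after the job is handed in: The tray centre is within 10 mm (seen from above) of the point under the loupe lens centre; the heat sink lies flat in the tray, fins up, its centre within 10 mm of the tray's centre along each tray axis; heat sink and crank are at rest and let go (x of heatsink_center in the frame of tray between -0.01 and 0.01 m and y of heatsink_center in the frame of tray between -0.01 and 0.01 m and z of heatsink_center in the frame of tray between 0.015 and 0.0205 m and angle between heatsink_center's own z axis and vertical below 0.08 rad and horizontal distance between tray and loupe_lens below 0.01 m and linear speed of heatsink below 0.01 m/s and velocity of joint crank between -0.05 and 0.05 rad/s); the robot touches nothing.
It fails at once if the sleeve is not gripped (under 4 N) while the crank is on its way: more than 1.5 rad and the tray farther than 15 mm from the point under the lens (value of joint crank above 1.5 rad and not (horizontal distance between tray and loupe_lens below 0.015 m) and contact force between the fingers and sleeve below 4 N).
It fails at once if the heat sink is dropped (moves faster than 0.5 m/s while not held) (contact force between the fingers and heatsink below 0.1 N and linear speed of heatsink above 0.5 m/s).
It fails at once if a bystander (either green board, the blue parts box, solder spool, flux bottle or screwdriver) is moved more than 20 mm (distance of any of board_a, board_b, parts_box, solder_spool, flux_bottle, driver from where it was at the start of the episode above 0.02 m).
It also fails if it takes over 59 s, if anything falls off the work surface, if the arm or the gripper's body presses on something with over 40 N, if the wrist force passes 120 N, or if a joint passes its speed limit or range.

ROBOT

A 6-joint arm with a two-finger parallel gripper is mounted at the origin on the work surface. World frame = base frame: x ahead of the robot, y to its left, z up, the work surface at z = 0. Lengths are in m, angles in degrees, forces in N, time in s.
With the tool pointing down it reaches from about 0.325 to 0.85 m from the base axis. Payload 15.5 kg.
Tool frame: the origin (TCP) lies midway between the tips of the shut fingers; the grasp point (between the pads) lies 19 mm behind it; z points along the fingers, y is the direction in which the jaws open and shut (so a half turn about z gives the same grasp; the last joint's range is limited). The gripper opens to 91 mm and grips with 3 to 60 N. Pads are 32 mm wide; open, the fingers measure 118 mm over their backs; the gripper's body (76 mm by 178 mm) begins 60 mm behind the grasp point.
Start: joints at [-68.554, 28.281, 77.091, -0, 74.628, -5.472], TCP at [0.283, -0.557, 0.214] pointing down, gripper open.
Joint ranges: [-166.48, 166.48], [-47.26, 123.95], [12.59, 153.08], [-70.14, 250.14], [6.76, 159.57], [-176.63, 176.63]. Speed limits (degrees/s): [108.29, 108.29, 147.25, 172.46, 172.46, 172.46].

INTERFACE

Orientations are given as a 3x3 rotation matrix whose columns are the frame's x, y, z axes.
In Python, from plant import * gives the robot as it stands.
- The arm moves only by the tool step_arm, never from a script. Its argument "increments" is a list that holds one entry, the list of rows, each a list of 7 numbers: the finger opening in m, from 0 to 0.0912, then the shift along the tool's x, y, z in m, then the turn, a rotation vector about the tool's x, y, z in rad. A call has 1 to 20 rows; each row is the pose to reach, as a shift and turn from the pose measured when the call began, along the tool's axes at that moment; what a row does not reach only later rows make up. A row lasts 1/8 s, in which the tool goes at most 62.5 mm and 10.7 degrees, less where a joint would pass 70% of its speed; a pose out of reach is approached as far as the arm can. A call with a gripper value outside its range is refused whole. The fingers move at their own pace and stop on an object; the grip force is fixed at half the most. Time passes only in rows, so rows that repeat a pose let the fingers close. It gives the time, the measured TCP pose, the force and the opening at its end, in the units of the state.
- get_obs(): the state, without advancing time (a new reading comes with each control period).
- capture(name): name is "side" or "top" or "wrist"; returns the picture (480x640x3 uint8, blue, green, red); there is no depth.
- calibration(name): a dict with "K" (3x3 intrinsics, pixels), "extrinsics" (4x4, takes a point from camera to world coordinates); the wrist camera has in their place "T_tool_cam" (4x4, takes a point from camera to tool coordinates, whose origin is the TCP and whose axes are the flange's). Camera axes: x right, y up, looking along -z (the intrinsics and any distortion apply to the point x, -y, -z); pixel columns grow to the right and rows downward; lengths in m; the calibration is good to about 2 mm. A picture is of the moment at which its call begins: read the wrist's pose just before it. calibration takes no time and is no camera call.
- hand_in(): hands the job in, once; it reports no verdict.
The state is a dict: "clock": time; "qpos": joint angles; "qvel": joint speeds; "effort": joint torques, N m; "tool_pos": TCP position; "ee_rot": TCP orientation; "wrist_force": force on the tool from outside, world axes, zero at the start; "wrist_torque": the same for the moment, N m; "opening": finger opening in m.
Only numpy, scipy, OpenCV 4.12 (cv2) and the standard library are available. Lean on these libraries where they do the work, as an engineer would, in place of code of your own. Each camera call takes 0.05 s, during which the arm holds its last target.

## Working session

There is one attempt and no reset: what is moved stays moved. The work goes in short steps, Python scripts to look and compute and a tool call to move; the robot and the scene stay as the last step left them, time stands still between calls to the robot, and variables do not carry over. Pictures are saved under pics/ and viewed, and the job is handed in when it is done.

Besides the shell and the picture viewer there is one more tool, called after "Request:" as name(argument=value, ...), one argument or row to a line, values as JSON. step_arm: Moves the arm, as the interface text tells. Its arguments: {"type":"object","properties":{"increments":{"type":"array"}},"required":["increments"]}

```bash
ls; mkdir -p pics; python3 - <<'E'
from plant import *
import cv2
for n in ["side","top","wrist"]:
    o=get_obs()
    cv2.imwrite(f"pics/{n}0.png",capture(n))
    c=calibration(n)
    print(n,{k:(v.tolist() if hasattr(v,'tolist') else v) for k,v in c.items()})
print(o)
E
```

```text
pics
side {'K': [[535.0342537534209, 0.0, 318.356598778258], [0.0, 535.0342537534209, 241.95728858831313], [0.0, 0.0, 1.0]], 'extrinsics': [[0.9536298063997267, 0.17680009020754228, -0.24358144520596145, 0.1678805967964078], [-0.30097481724317937, 0.5545498351954092, -0.7758148230539161, -0.9790791033599155], [-0.002086080404655331, 0.813152020465638, 0.5820476268151912, 0.7347669082114291], [0.0, 0.0, 0.0, 1.0]]}
top {'K': [[541.2817637391722, 0.0, 309.148020934515], [0.0, 541.2817637391722, 230.60442484522537], [0.0, 0.0, 1.0]], 'extrinsics': [[-0.022482050721546416, 0.9928041900460409, -0.11761971612947544, 0.34366444639419497], [-0.9997114552070048, -0.021329606608672915, 0.01104781470752914, -0.09981471412119351], [0.008459534458021726, 0.11783415510344962, 0.9929972548641862, 1.1458715241006394], [0.0, 0.0, 0.0, 1.0]]}
wrist {'K': [[387.7649086324648, 0.0, 325.3969029349834], [0.0, 387.7649086324648, 240.95794643057104], [0.0, 0.0, 1.0]], 'T_tool_cam': [[-0.0005171938483239649, 0.9718593453436646, 0.2355613410105835, 0.06630476258171043], [0.9999997922519397, 0.0004120154032737
[... 246 characters left out ...]
-5.78476393e-04,
        7.46267645e+01, -5.47120282e+00]), 'qvel': array([ 0.03011783, -0.09356245, -0.18306652,  0.03845993, -0.00151801,
       -0.10735021]), 'effort': array([ 1.15777821e-03, -8.80243206e+01, -3.82542193e+01,  7.10698566e-02,
        4.83757176e-02, -4.54077011e-06]), 'tool_pos': array([ 0.28281982, -0.55699297,  0.21341884]), 'ee_rot': array([[ 8.91666678e-01,  4.52692376e-01, -3.86021426e-04],
       [ 4.52692532e-01, -8.91666169e-01,  9.56100405e-04],
       [ 8.86171170e-05, -1.02727189e-03, -9.99999468e-01]]), 'wrist_force': array([-0.3604301 , -0.83507808, -0.09349832]), 'wrist_torque': array([-0.02929022, -0.02416457, -0.02708105]), 'opening': 0.09130295646619656}
```

View pics/side0.png

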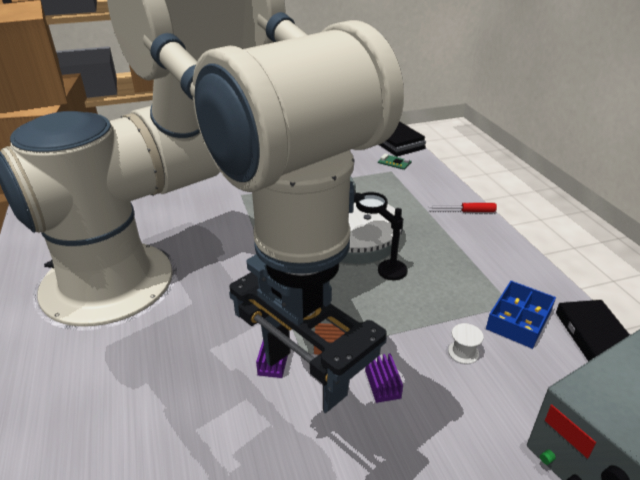

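View pics/top0.png

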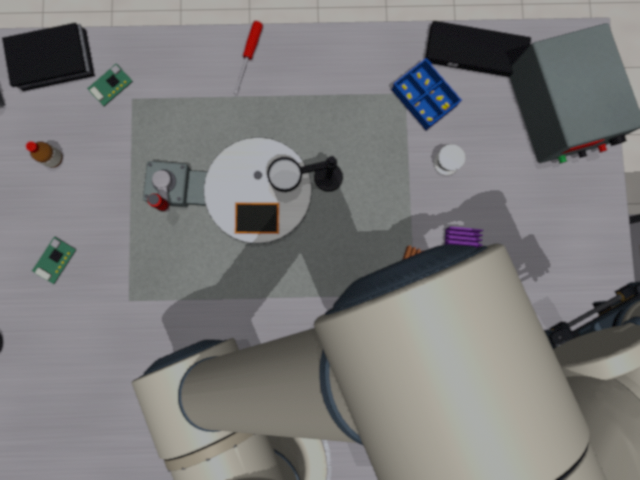

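View pics/wrist0.png

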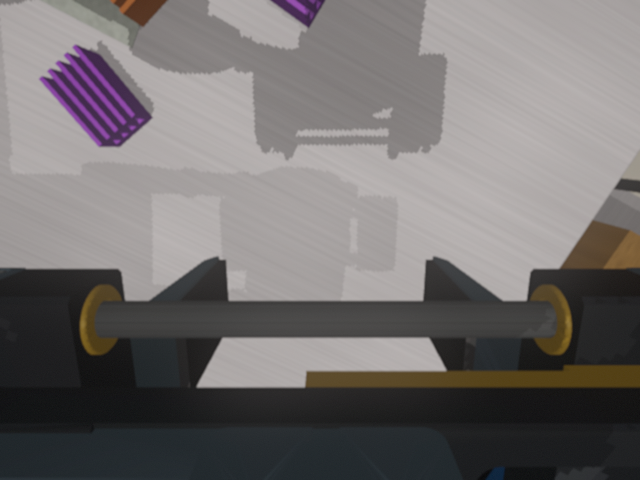

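```bash
cat > h.py <<'E'
import numpy as np, cv2
from plant import *
def camT(n,obs=None):
    c=calibration(n)
    if n=="wrist":
        T=np.eye(4);T[:3,:3]=obs["ee_rot"];T[:3,3]=obs["tool_pos"]
        return c,T@c["T_tool_cam"]
    return c,c["extrinsics"]
def unproj(n,uv,z,obs=None):
    c,T=camT(n,obs);K=c["K"]
    d=c.get("dist")
    u,v=uv
    r=np.array([(u-K[0][2])/K[0][0],-(v-K[1][2])/K[1][1],-1])
    r=T[:3,:3]@r;p=T[:3,3]
    return p+r*(z-p[2])/r[2]
def proj(n,P,obs=None):
    c,T=camT(n,obs);K=np.array(c["K"])
    q=T[:3,:3].T@(np.array(P)-T[:3,3]); q=np.array([q[0],-q[1],-q[2]])
    q=K@q; return q[:2]/q[2]
E
python3 - <<'E'
from h import *
for nm,uv,z in [("platter",(258,190),.05),("tray",(257,218),.052),("lens",(285,174),.128),("crankknob",(162,179),.1),("sleevetop",(160,201),.16),("hs",(412,253),.036)]:
    print(nm,unproj("top",uv,z).round(3))
im=cv2.imread("pics/top0.png")
cv2.imwrite("pics/c1.png",cv2.resize(im[110:260,130:360],None,fx=3.4,fy=3.4,interpolation=cv2.INTER_CUBIC))
E
```

```text
platter [ 0.56  -0.009  0.05 ]
tray [ 0.501 -0.006  0.052]
lens [ 0.574 -0.067  0.128]
crankknob [0.576 0.175 0.1  ]
sleevetop [0.521 0.163 0.16 ]
hs [ 0.424 -0.323  0.036]
```

View pics/c1.png

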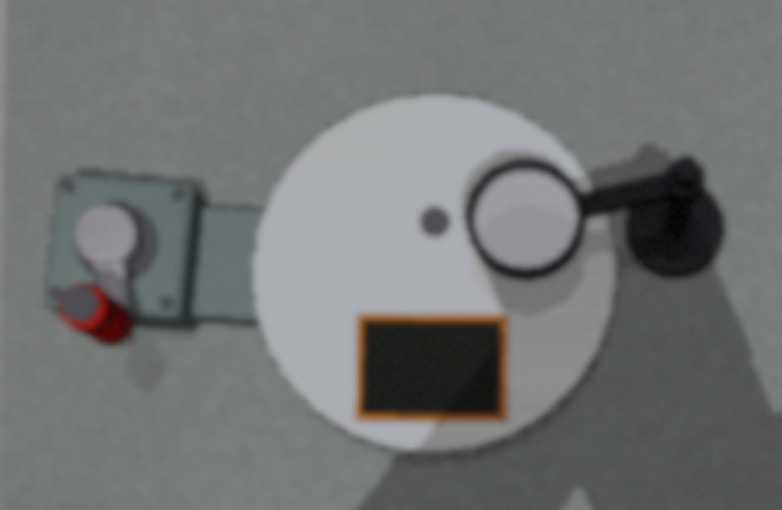

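```bash
python3 - <<'E'
from h import *
o=get_obs()
for nm,uv,z in [("copper",(135,5),.036),("purpleL",(95,95),.036),("purpleR",(300,5),.036),]:
    print(nm,unproj("wrist",uv,z,o).round(3))
im=cv2.imread("pics/side0.png")
cv2.imwrite("pics/c2.png",cv2.resize(im[290:410,230:420],None,fx=4,fy=4,interpolation=cv2.INTER_CUBIC))
for uv in [(327,335),(272,362),(385,378)]: print(unproj("side",uv,.03).round(3))
E
```

```text
copper [ 0.371 -0.339  0.036]
purpleL [ 0.291 -0.333  0.036]
purpleR [ 0.432 -0.458  0.036]
[ 0.39  -0.322  0.03 ]
[ 0.28  -0.354  0.03 ]
[ 0.451 -0.446  0.03 ]
```

View pics/c2.png

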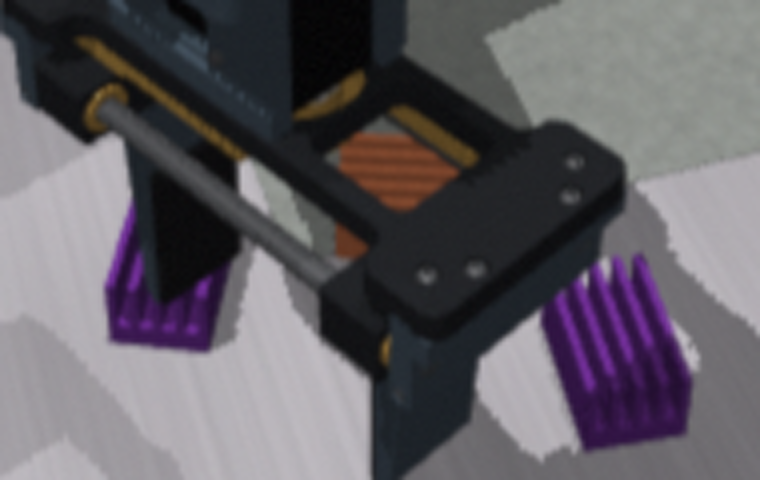

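Request:
step_arm(
  increments=[
    [[0.0912,0.032,-0.0385,-0.012,0,0,0],[0.0912,0.064,-0.077,-0.024,0,0,0],[0.0912,0.096,-0.115,-0.036,0,0,0],[0.0912,0.1275,-0.154,-0.047,0,0,0],[0.0912,0.1275,-0.154,-0.047,0,0,0],[0.0912,0.1275,-0.154,-0.047,0,0,0]],
  ],
)

```text
clock: 0.9
tool_pos: [0.3269, -0.3623, 0.2607]
ee_rot: [[0.891, 0.453, -0.0], [0.453, -0.891, 0.0], [-0.0, -0.0, -1.0]]
wrist_force: [-0.2, -0.7, -0.4]
opening: 0.091
```

```bash
python3 - <<'E'
from h import *
import pickle
o=get_obs(); im=capture("wrist"); pickle.dump(o,open("o1.pkl","wb"))
cv2.imwrite("pics/w1.png",im); print(o["clock"],o["tool_pos"],o["qpos"].round(1))
E
```

```text
0.9 [ 0.32692548 -0.36226989  0.26066664] [-55.   14.4  91.9   0.   73.7   8.1]
```

View pics/w1.png

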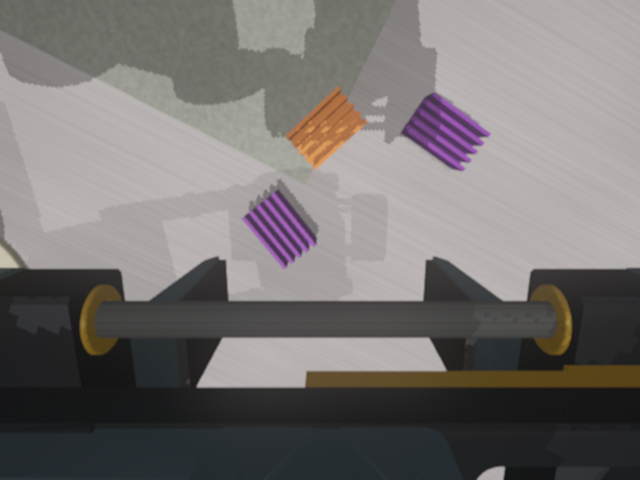

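```bash
python3 - <<'E'
import cv2
im=cv2.imread("pics/w1.png")
cv2.imwrite("pics/c3.png",cv2.resize(im[80:180,270:390],None,fx=6,fy=6,interpolation=cv2.INTER_CUBIC))
E
```

```text
(no output)
```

View pics/c3.png

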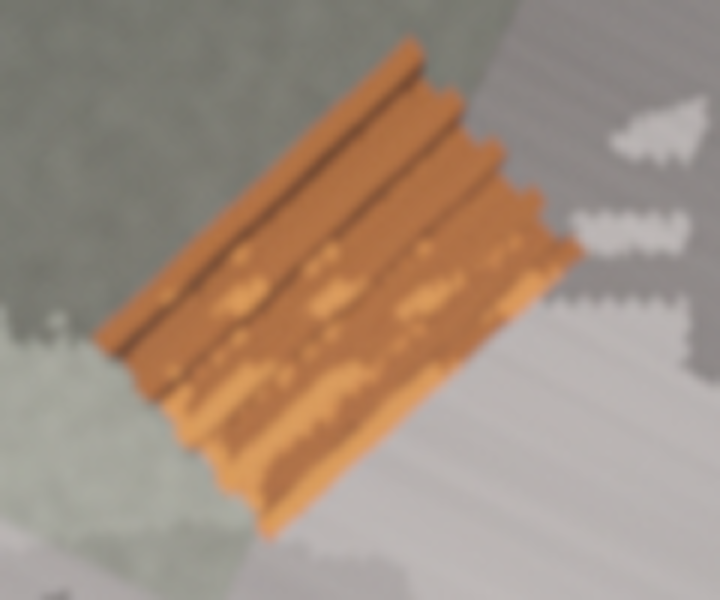

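```bash
python3 - <<'E'
from h import *
import pickle
o=pickle.load(open("o1.pkl","rb"))
cr=np.array([(97,340),(412,38),(585,250),(268,537)])
px=(cr+.5)/6-.5+[270,80]
P=np.array([unproj("wrist",p,.036,o) for p in px])
c=P.mean(0);print(P.round(4),c.round(4))
for a,b in [(0,1),(1,2),(2,3),(3,0)]:
    d=P[b]-P[a];print(np.linalg.norm(d).round(4),np.degrees(np.arctan2(d[1],d[0])).round(1))
# check w/ side
print(proj("side",c))
d=(P[1]-P[0]+P[2]-P[3]);y=np.arctan2(d[1],d[0]); print("yaw long",np.degrees(y))
E
```

```text
[[ 0.3772 -0.2921  0.036 ]
 [ 0.4419 -0.3168  0.036 ]
 [ 0.4259 -0.3568  0.036 ]
 [ 0.3614 -0.3313  0.036 ]] [ 0.4016 -0.3243  0.036 ]
0.0693 -20.9
0.0431 -111.8
0.0694 158.5
0.0423 68.1
[333.35302249 332.12668664]
yaw long -21.23106805959607
```

Request:
step_arm(
  increments=[
    [[0.07,0.02,0.002,0.03,0,0,0.168],[0.07,0.04,0.004,0.06,0,0,0.336],[0.07,0.06,0.006,0.09,0,0,0.504],[0.07,0.08,0.008,0.12,0,0,0.672],[0.07,0.092,0.009,0.15,0,0,0.84],[0.07,0.092,0.009,0.18,0,0,0.84],[0.07,0.092,0.009,0.18,0,0,0.84]],
  ],
)

```text
clock: 1.82
tool_pos: [0.4117, -0.3287, 0.0784]
ee_rot: [[0.932, -0.363, -0.004], [-0.363, -0.932, 0.004], [-0.005, -0.002, -1.0]]
wrist_force: [-0.2, -0.1, -0.2]
opening: 0.0704
```

```bash
python3 - <<'E'
from h import *
import pickle
o=get_obs(); im=capture("wrist"); pickle.dump(o,open("o2.pkl","wb"))
cv2.imwrite("pics/w2.png",im); print(o["clock"],o["tool_pos"],o["qpos"].round(1))
R=o["ee_rot"];print(R.round(4))
print(R.T@(np.array([.4128,-.3286,.008])-o["tool_pos"]))
E
```

```text
1.825 [ 0.4116816  -0.32868695  0.07838275] [-45.1  30.9  99.1   0.   50.3  66.1]
[[ 0.932  -0.3626 -0.0036]
 [-0.3625 -0.932   0.0038]
 [-0.0047 -0.0022 -1.    ]]
[ 0.00134074 -0.00033044  0.07037814]
```

View pics/w2.png

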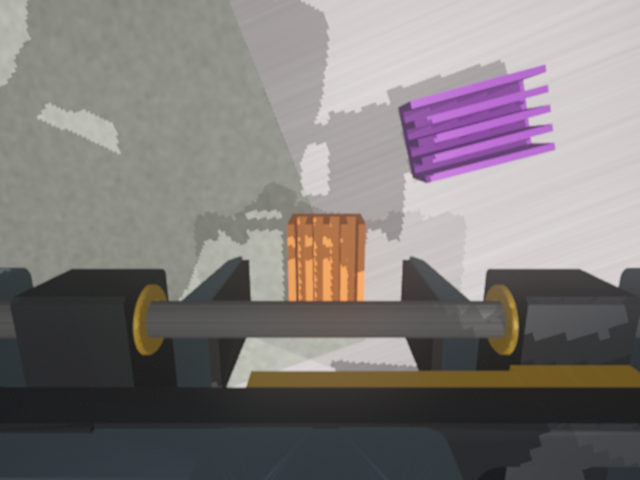

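Request:
step_arm(
  increments=[
    [[0.07,0.001,0,0.03,0,0,0],[0.07,0.001,0,0.055,0,0,0],[0.07,0.001,0,0.07,0,0,0],[0.07,0.001,0,0.07,0,0,0],[0.035,0.001,0,0.07,0,0,0],[0.035,0.001,0,0.07,0,0,0],[0.035,0.001,0,0.07,0,0,0],[0.035,0.001,0,0.07,0,0,0]],
  ],
)

```text
clock: 2.88
tool_pos: [0.4133, -0.3297, 0.0104]
ee_rot: [[0.932, -0.362, -0.001], [-0.362, -0.932, 0.002], [-0.002, -0.001, -1.0]]
wrist_force: [-1.0, 0.5, 8.2]
opening: 0.0437
```

Request:
step_arm(
  increments=[
    [[0.035,0,0,-0.02,0,0,0],[0.035,0,0,-0.05,0,0,0],[0.035,0,0,-0.09,0,0,0],[0.035,0,0,-0.13,0,0,0],[0.035,0,0,-0.15,0,0,0],[0.035,0,0,-0.15,0,0,0]],
  ],
)

```text
clock: 3.62
tool_pos: [0.4139, -0.3303, 0.1614]
ee_rot: [[0.932, -0.362, 0.0], [-0.362, -0.932, -0.0], [0.0, 0.0, -1.0]]
wrist_force: [1.3, -0.4, -4.3]
opening: 0.0437
```

```bash
python3 - <<'E'
from h import *
import pickle
o=get_obs(); im=capture("wrist");t=capture("top");s=capture("side"); pickle.dump(o,open("o3.pkl","wb"))
cv2.imwrite("pics/w3.png",im);cv2.imwrite("pics/t3.png",t);cv2.imwrite("pics/s3.png",s); print(o)
cv2.imwrite("pics/c4.png",cv2.resize(t[190:245,220:295],None,fx=10,fy=10,interpolation=cv2.INTER_CUBIC))
cv2.imwrite("pics/c5.png",cv2.resize(s[120:300,240:440],None,fx=3.3,fy=3.3,interpolation=cv2.INTER_CUBIC))
cv2.imwrite("pics/c6.png",cv2.resize(t[140:220,130:210],None,fx=7,fy=7,interpolation=cv2.INTER_CUBIC))
cv2.imwrite("pics/c7.png",cv2.resize(t[140:220,255:355],None,fx=7,fy=7,interpolation=cv2.INTER_CUBIC))
E
```

```text
{'clock': 3.625, 'qpos': array([-4.50568829e+01,  2.41754916e+01,  9.43090348e+01,  9.26345921e-03,
        6.14963698e+01,  6.61874547e+01]), 'qvel': array([-0.00383894,  2.12153585,  1.93140769,  0.00352972, -1.77056332,
       -0.0368213 ]), 'effort': array([ 1.03435144e-01, -8.07356501e+01, -3.45030642e+01,  3.91676661e-02,
        9.83900875e-01, -4.18917534e-04]), 'tool_pos': array([ 0.41390583, -0.33028663,  0.16143959]), 'ee_rot': array([[ 9.32015672e-01, -3.62417818e-01,  3.36102390e-04],
       [-3.62417793e-01, -9.32015732e-01, -1.35638627e-04],
       [ 3.62410570e-04,  4.60783937e-06, -9.99999934e-01]]), 'wrist_force': array([ 1.29704396, -0.4069346 , -4.2807276 ]), 'wrist_torque': array([ 0.0620359 ,  0.00964594, -0.0281416 ]), 'opening': 0.04370487577709118}
```

View pics/w3.png

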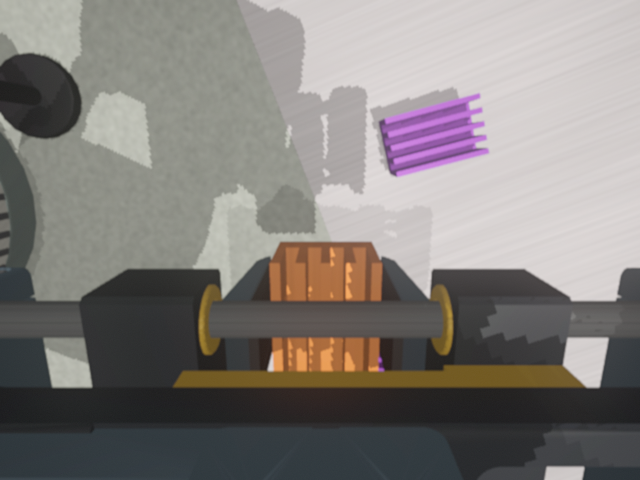

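View pics/c4.png

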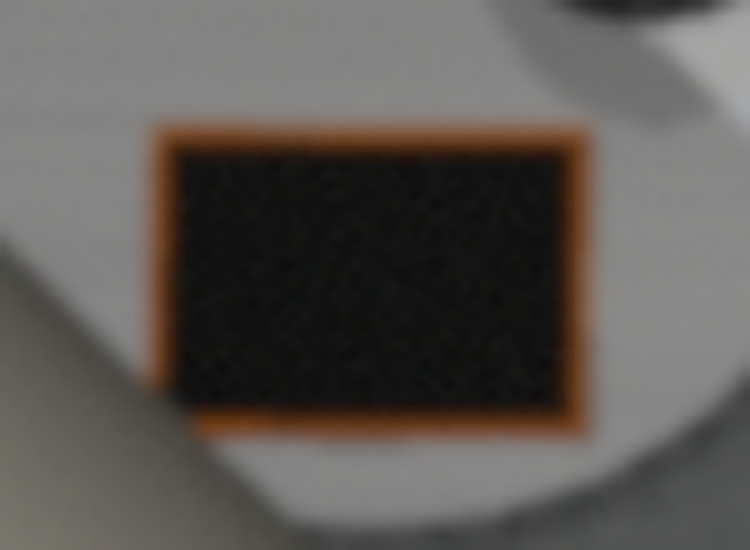

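View pics/c5.png

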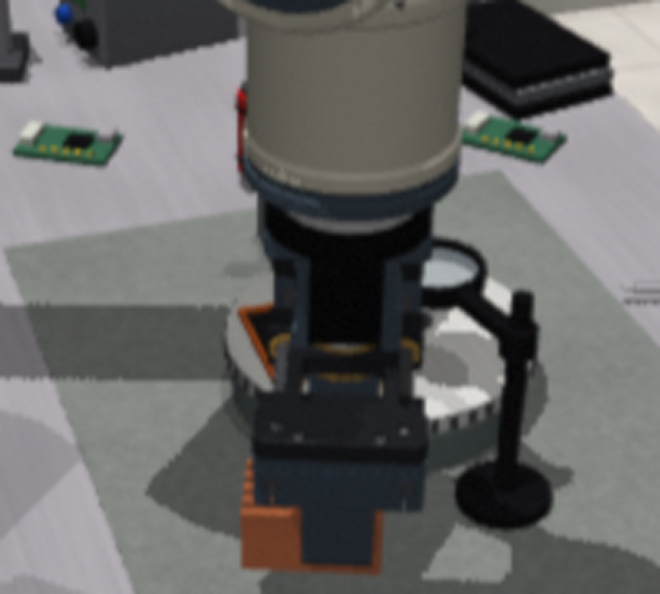

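View pics/c6.png

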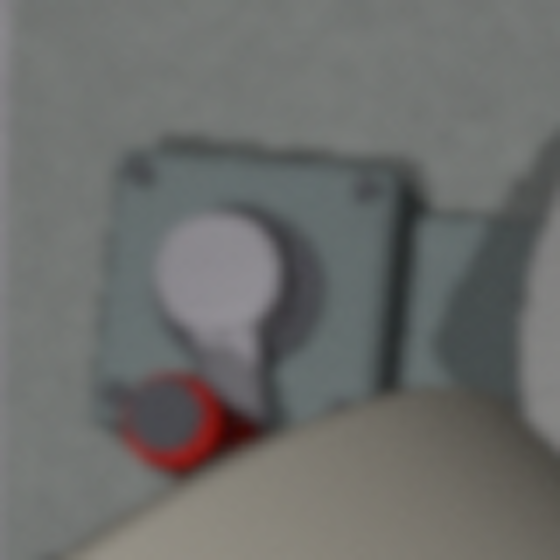

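View pics/c7.png

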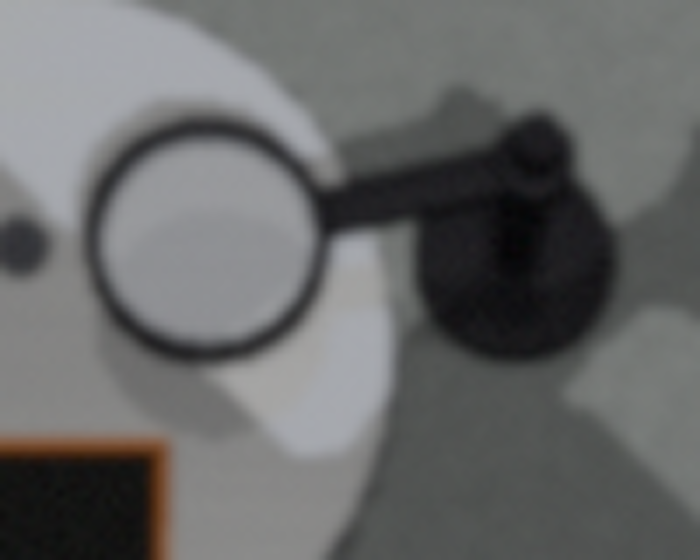

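```bash
python3 - <<'E'
from h import *
def cr(p,s,off): return (np.array(p,float)+.5)/s-.5+np.array(off)
U=lambda p,s,off,z: unproj("top",cr(p,s,off),z)
o1=np.array([U(p,10,(220,190),.056) for p in [(152,120),(592,120),(591,437),(152,437)]])
i1=np.array([U(p,10,(220,190),.052) for p in [(175,148),(567,148),(567,412),(175,412)]])
for q in (o1,i1):
    print(q.mean(0).round(4),[np.linalg.norm(q[k]-q[k-1]).round(4) for k in range(4)])
    d=q[1]-q[0]+q[2]-q[3];print("long dir",np.degrees(np.arctan2(d[1],d[0])).round(2))
lens=U((206,238),7,(255,140),.136);print("lens",lens)
col=U((540,150),7,(255,140),.160);print("col",col)
pl=unproj("top",(257.5,189.5),.05);print("plat",pl)
d=lens-pl;print(np.hypot(*d[:2]),np.degrees(np.arctan2(d[1],d[0])))
d=col-pl;print(np.hypot(*d[:2]),np.degrees(np.arctan2(d[1],d[0])))
sl=U((165,415),7,(130,140),.160);print("sleeve",sl)
for z in (.085,.09,.1):
    ca=U((220,272),7,(130,140),z);print("crank",z,ca,np.linalg.norm(ca[:2]-pl[:2]),np.linalg.norm(ca[:2]-sl[:2]))
# refine platter: edge points in c1 crop
E
```

```text
[ 0.5022 -0.0061  0.056 ] [np.float64(0.065), np.float64(0.0896), np.float64(0.0651), np.float64(0.0888)]
long dir -91.22
[ 0.5024 -0.0056  0.052 ] [np.float64(0.0544), np.float64(0.0801), np.float64(0.0544), np.float64(0.0796)]
long dir -91.22
lens [ 0.57351409 -0.06568667  0.136     ]
col [ 0.59010807 -0.15575924  0.16      ]
plat [ 0.56082058 -0.0077671   0.05      ]
0.05929420261961442 -77.6386330648928
0.1508622898277125 -78.8058650168177
sleeve [0.52550453 0.17527743 0.16      ]
crank 0.085 [0.58029352 0.18106593 0.085     ] 0.18983442666269704 0.055093916456138904
crank 0.09 [0.57917826 0.17974211 0.09      ] 0.18840570359578931 0.05385909724937135
crank 0.1 [0.57694774 0.17709447 0.1       ] 0.1855636983668541 0.05147529126310086
```

Request:
step_arm(
  increments=[
    [[0.035,-0.002,-0.012,-0.02,0,0,-0.1],[0.035,-0.005,-0.04,-0.03,0,0,-0.25],[0.035,-0.008,-0.07,-0.03,0,0,-0.42],[0.035,-0.012,-0.1,-0.03,0,0,-0.59],[0.035,-0.016,-0.13,-0.03,0,0,-0.76],[0.035,-0.019,-0.16,-0.03,0,0,-0.93],[0.035,-0.022,-0.19,-0.03,0,0,-1.1],[0.035,-0.026,-0.22,-0.03,0,0,-1.27],[0.035,-0.03,-0.255,-0.03,0,0,-1.44],[0.035,-0.034,-0.29,-0.02,0,0,-1.61],[0.035,-0.037,-0.32,0.0,0,0,-1.76],[0.035,-0.039,-0.338,0.02,0,0,-1.87],[0.035,-0.0398,-0.3468,0.035,0,0,-1.9207],[0.035,-0.0398,-0.3468,0.04,0,0,-1.9207],[0.035,-0.0398,-0.3468,0.04,0,0,-1.9207]],
  ],
)

```text
clock: 5.65
tool_pos: [0.5012, 0.0078, 0.1197]
ee_rot: [[0.023, 1.0, -0.003], [1.0, -0.023, 0.003], [0.003, -0.004, -1.0]]
wrist_force: [-0.1, -0.3, -4.4]
opening: 0.0439
```

```bash
python3 - <<'E'
from h import *
import pickle
o=get_obs(); im=capture("wrist");s=capture("side"); pickle.dump(o,open("o4.pkl","wb"))
cv2.imwrite("pics/w4.png",im);cv2.imwrite("pics/s4.png",s); print(o["clock"],o["tool_pos"],o["qpos"],o["wrist_force"])
R=o["ee_rot"];print(R.round(4))
print(R.T@(np.array([.5025,.0073,.0624])-o["tool_pos"]))
cv2.imwrite("pics/c8.png",cv2.resize(s[120:300,240:440],None,fx=3.3,fy=3.3,interpolation=cv2.INTER_CUBIC))
E
```

```text
5.65 [0.50121659 0.00781507 0.11974053] [ -6.03663078  25.65406166 100.54634539   0.17705266  54.01449381
  -4.8126372 ] [-0.06603195 -0.25717537 -4.41567642]
[[ 0.0232  0.9997 -0.0035]
 [ 0.9997 -0.0232  0.0029]
 [ 0.0028 -0.0035 -1.    ]]
[-0.00064571  0.00149744  0.05733402]
```

View pics/w4.png

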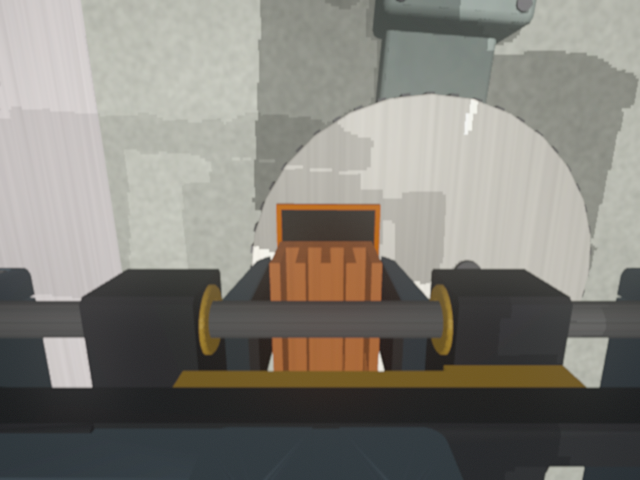

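View pics/c8.png

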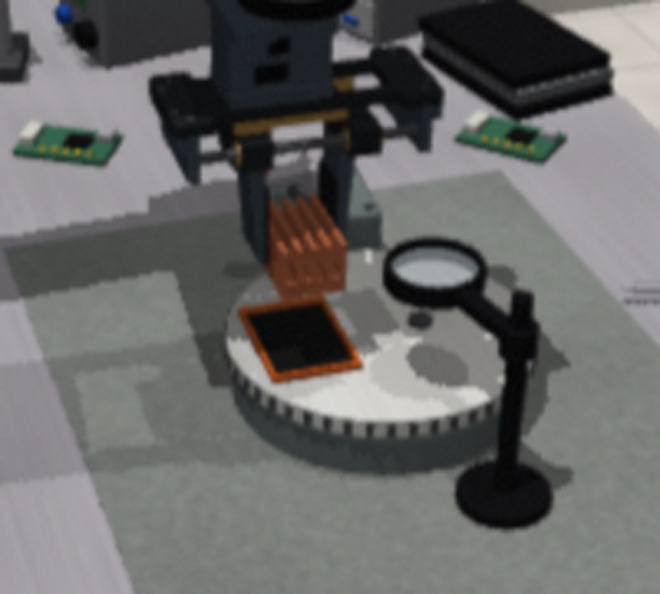

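```bash
python3 - <<'E'
from h import *
import pickle
o=pickle.load(open("o4.pkl","rb"))
a=unproj("wrist",(276.5,205),.056,o);b=unproj("wrist",(380.5,205),.056,o)
print(a,b,np.linalg.norm(a-b)); m=(a+b)/2; print(m-np.array([0.0,.045,0]), np.degrees(np.arctan2(*(b-a)[1::-1])))
# top pred
print(proj("wrist",[.5022,-.006+.045,.056],o))
E
```

```text
[0.47195954 0.04093802 0.056     ] [0.53532673 0.03946597 0.056     ] 0.06338428599677488
[ 0.50364313 -0.00479801  0.056     ] -1.3307655497662114
[326.15572929 207.01221981]
```

Request:
step_arm(
  increments=[
    [[0.035,0,0.0018,0.015,0,0,0],[0.035,0,0.0018,0.03,0,0,0],[0.035,0,0.0018,0.042,0,0,0],[0.035,0,0.0018,0.048,0,0,0],[0.035,0,0.0018,0.052,0,0,0],[0.035,0,0.0018,0.0545,0,0,0],[0.035,0,0.0018,0.0545,0,0,0],[0.035,0,0.0018,0.0545,0,0,0]],
  ],
)

```text
clock: 6.75
tool_pos: [0.5035, 0.0079, 0.0661]
ee_rot: [[0.023, 1.0, -0.002], [1.0, -0.023, 0.003], [0.003, -0.002, -1.0]]
wrist_force: [0.3, 0.3, -3.8]
opening: 0.0437
```

Request:
step_arm(
  increments=[
    [[0.035,0,0,0.0015,0,0,0],[0.035,0,0,0.003,0,0,0],[0.035,0,0,0.0035,0,0,0],[0.035,0,0,0.0035,0,0,0]],
  ],
)

```text
clock: 7.25
tool_pos: [0.5035, 0.0079, 0.0626]
ee_rot: [[0.023, 1.0, -0.002], [1.0, -0.023, 0.003], [0.003, -0.002, -1.0]]
wrist_force: [-0.7, 0.1, -5.0]
opening: 0.0442
```

Request:
step_arm(
  increments=[
    [[0.035,0,0,0.001,0,0,0],[0.035,0,0,0.0015,0,0,0],[0.035,0,0,0.0015,0,0,0]],
  ],
)

```text
clock: 7.62
tool_pos: [0.5035, 0.008, 0.0623]
ee_rot: [[0.023, 1.0, -0.001], [1.0, -0.023, 0.003], [0.003, -0.001, -1.0]]
wrist_force: [-8.1, 2.3, 27.6]
opening: 0.0439
```

Request:
step_arm(
  increments=[
    [[0.035,0,0,-0.0002,0,0,0],[0.05,0,0,-0.0002,0,0,0],[0.065,0,0,-0.0002,0,0,0],[0.07,0,0,-0.0002,0,0,0],[0.07,0,0,-0.0002,0,0,0],[0.07,0,0,-0.0002,0,0,0]],
  ],
)

```text
clock: 8.38
tool_pos: [0.5035, 0.008, 0.0624]
ee_rot: [[0.023, 1.0, -0.001], [1.0, -0.023, 0.003], [0.003, -0.001, -1.0]]
wrist_force: [0.4, 0.2, -0.1]
opening: 0.0699
```

```bash
python3 - <<'E'
from h import *
import pickle
o=get_obs(); im=capture("wrist");s=capture("side"); pickle.dump(o,open("o5.pkl","wb"))
print(o["tool_pos"],o["wrist_force"])
v=np.hstack([cv2.resize(im[180:400,220:430],None,fx=2,fy=2),cv2.resize(s[190:270,290:380],(420*9//8,440))])
cv2.imwrite("pics/c9.png",v)
E
```

```text
[0.50347906 0.00796376 0.06244516] [ 0.40838744  0.17053474 -0.08266853]
```

View pics/c9.png

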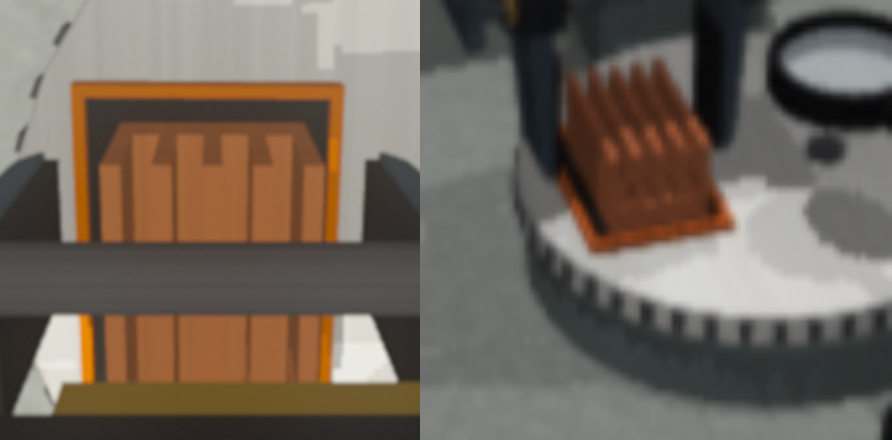

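Request:
step_arm(
  increments=[
    [[0.07,0,0,-0.02,0,0,0],[0.07,0,0,-0.06,0,0,0],[0.07,0,0,-0.12,0,0,0],[0.07,0.02,0.01,-0.17,0,0,0],[0.07,0.05,0.02,-0.19,0,0,0],[0.07,0.07,0.022,-0.19,0,0,0],[0.07,0.07,0.022,-0.19,0,0,0],[0.07,0.07,0.022,-0.19,0,0,0]],
  ],
)

```text
clock: 9.48
tool_pos: [0.5269, 0.0765, 0.2523]
ee_rot: [[0.022, 1.0, -0.002], [1.0, -0.022, 0.002], [0.002, -0.002, -1.0]]
wrist_force: [-0.8, 0.3, -0.3]
opening: 0.0702
```

```bash
python3 - <<'E'
from h import *
import pickle
o=get_obs(); im=capture("wrist");s=capture("side");t=capture("top"); pickle.dump(o,open("o6.pkl","wb"))
print(o["tool_pos"],o["wrist_force"],o["qpos"].round(1))
cv2.imwrite("pics/w6.png",im);cv2.imwrite("pics/t6.png",t);cv2.imwrite("pics/s6.png",s)
cv2.imwrite("pics/c10.png",cv2.resize(s[190:270,290:390],None,fx=7,fy=7,interpolation=cv2.INTER_CUBIC))
E
```

```text
[0.5268925  0.07645786 0.2522833 ] [-0.80994447  0.25432884 -0.25496835] [ 1.7 18.7 86.9  0.1 74.5  3. ]
```

View pics/w6.png

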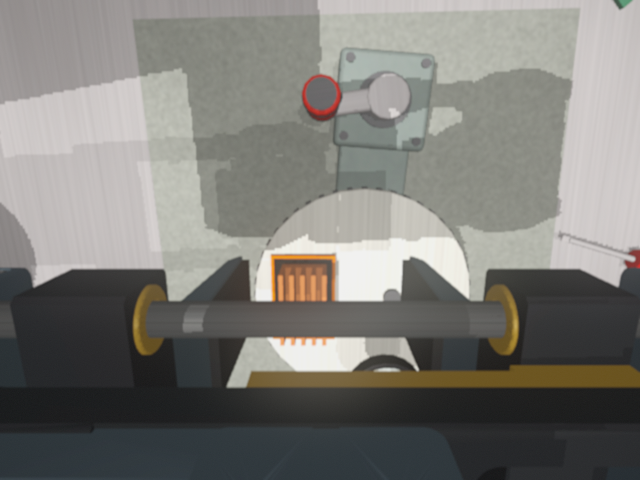

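View pics/c10.png

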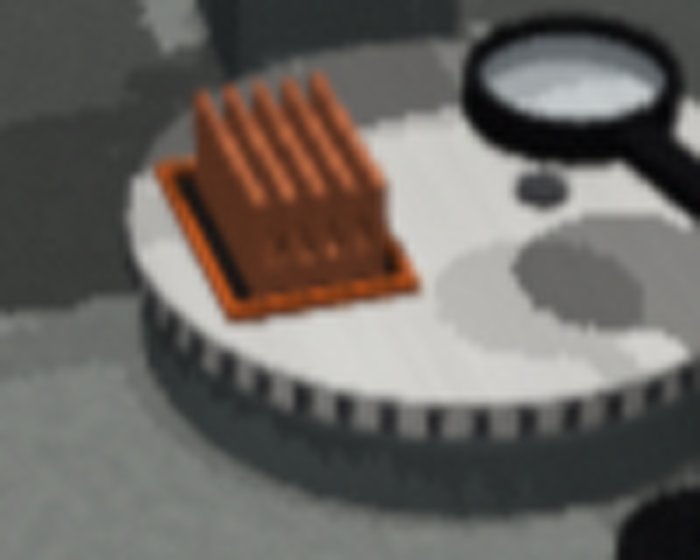

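View pics/t6.png

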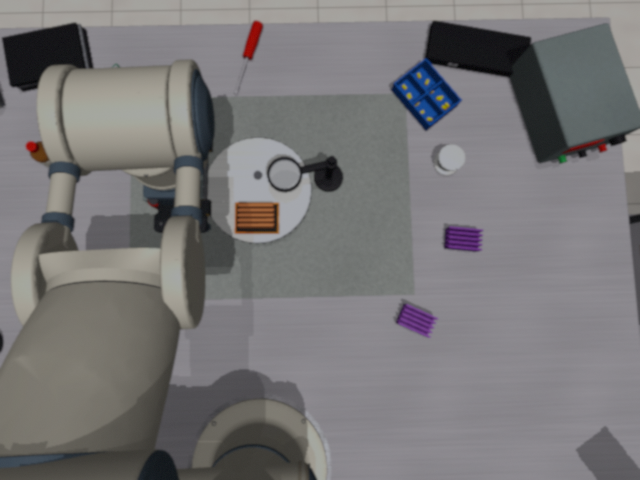

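```bash
python3 - <<'E'
from h import *
import pickle
o=pickle.load(open("o6.pkl","rb"))
im=cv2.imread("pics/w6.png")
cv2.imwrite("pics/c11.png",cv2.resize(im[60:140,290:430],None,fx=5.5,fy=5.5,interpolation=cv2.INTER_CUBIC))
print(unproj("wrist",(321.5,95.5),.16,o),unproj("wrist",(389.5,96),.085,o),unproj("wrist",(389.5,96),.09,o))
E
```

```text
[0.52652346 0.1754054  0.16      ] [0.58189399 0.18304367 0.085     ] [0.58110754 0.18244691 0.09      ]
```

View pics/c11.png

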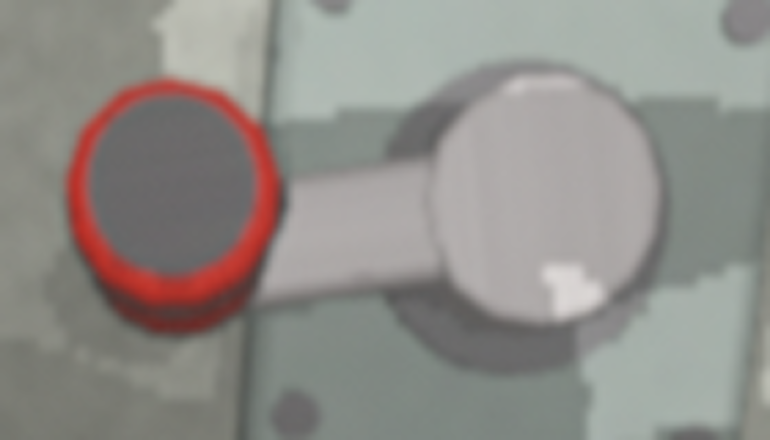

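Request:
step_arm(
  increments=[
    [[0.055,0.035,-0.001,0,0,0,0],[0.055,0.07,-0.002,0.02,0,0,0],[0.055,0.0988,-0.003,0.04,0,0,0],[0.055,0.0988,-0.003,0.05,0,0,0],[0.055,0.0988,-0.003,0.08,0,0,0],[0.055,0.0988,-0.003,0.12,0,0,0],[0.055,0.0988,-0.003,0.145,0,0,0],[0.055,0.0988,-0.003,0.145,0,0,0],[0.055,0.0988,-0.003,0.145,0,0,0]],
  ],
)

```text
clock: 10.75
tool_pos: [0.5269, 0.1751, 0.1087]
ee_rot: [[0.024, 1.0, -0.0], [1.0, -0.024, 0.003], [0.003, -0.0, -1.0]]
wrist_force: [1.1, 0.2, 0.5]
opening: 0.0546
```

```bash
python3 - <<'E'
from h import *
o=get_obs(); im=capture("wrist")
print(o["tool_pos"],o["wrist_force"],o["qpos"].round(1)); print(o["ee_rot"].round(4))
cv2.imwrite("pics/w7.png",im)
E
```

```text
[0.52687462 0.17505644 0.10866637] [1.09492152 0.22843201 0.5443837 ] [12.1 30.  93.9  0.2 56.1 13.4]
[[ 2.400e-02  9.997e-01 -3.000e-04]
 [ 9.997e-01 -2.400e-02  2.700e-03]
 [ 2.700e-03 -3.000e-04 -1.000e+00]]
```

View pics/w7.png

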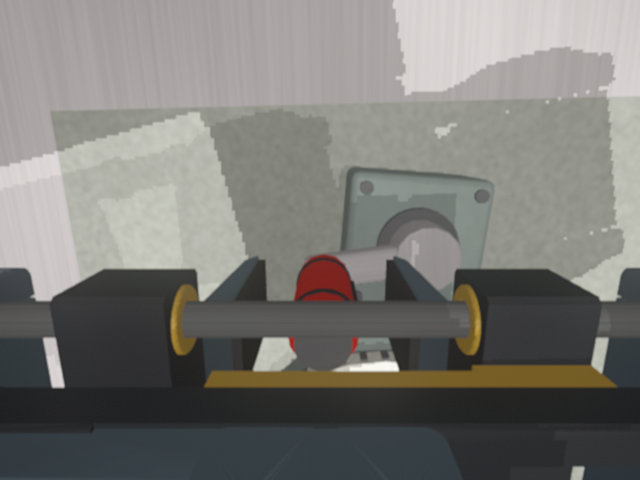

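Sleeve (red, around px 325,290) is between the fingers. Close the fingers.

Request:
step_arm(
  increments=[
    [[0.015,0,0,0.001,0,0,0],[0.015,0,0,0.001,0,0,0],[0.015,0,0,0.001,0,0,0],[0.015,0,0,0.001,0,0,0],[0.015,0,0,0.001,0,0,0]],
  ],
)

```text
clock: 11.42
tool_pos: [0.5262, 0.1751, 0.1081]
ee_rot: [[0.024, 1.0, -0.001], [1.0, -0.024, 0.003], [0.003, -0.001, -1.0]]
wrist_force: [-5.6, -1.3, 8.9]
opening: 0.0254
```

```bash
cat > wind.py <<'E'
from h import *
import sys
o=get_obs();p=o["tool_pos"];R=o["ee_rot"]
C=np.array([float(sys.argv[1]),float(sys.argv[2])]);dth=float(sys.argv[3]);n=int(sys.argv[4]);r=.055
a0=np.arctan2(p[1]-C[1],p[0]-C[0])
print("t",o["clock"],"pos",p.round(4),"ang",np.degrees(a0).round(1),"rad",np.hypot(*(p[:2]-C)).round(4),"F",o["wrist_force"].round(1),"open",o["opening"].round(4),"q",o["qpos"].round(0))
for k in range(1,n+1):
    a=a0+dth*k
    d=R.T@np.array([C[0]+r*np.cos(a)-p[0],C[1]+r*np.sin(a)-p[1],(.107-p[2])])
    print([float(x) for x in d.round(4)])
E
python3 wind.py .5805 .1815 0.11 14
```

```text
Traceback (most recent call last):
  File "wind.py", line 6, in <module>
    print("t",o["clock"],"pos",p.round(4),"ang",np.degrees(a0).round(1),"rad",np.hypot(*(p[:2]-C)).round(4),"F",o["wrist_force"].round(1),"open",o["opening"].round(4),"q",o["qpos"].round(0))
                                                                                                                                                 ^^^^^^^^^^^^^^^^^^
AttributeError: 'float' object has no attribute 'round'
```

```bash
sed -i 's/o\["opening"\].round(4)/round(o["opening"],4)/; s/(.107-p\[2\])/0/' wind.py
python3 wind.py .5805 .1815 0.11 12
```

```text
t 11.425 pos [0.5262 0.1751 0.1081] ang -173.3 rad 0.0547 F [-5.6 -1.3  8.9] open 0.0254 q [12. 30. 94.  0. 56. 13.]
[-0.006, 0.0009, -0.0]
[-0.0117, 0.0027, -0.0]
[-0.0173, 0.0051, -0.0001]
[-0.0225, 0.0082, -0.0001]
[-0.0274, 0.0118, -0.0001]
[-0.0318, 0.0159, -0.0001]
[-0.0358, 0.0204, -0.0001]
[-0.0392, 0.0254, -0.0001]
[-0.0421, 0.0307, -0.0001]
[-0.0444, 0.0363, -0.0002]
[-0.046, 0.0421, -0.0002]
[-0.047, 0.0481, -0.0002]
```

Request:
step_arm(
  increments=[
    [[0.015,-0.006,0.0009,0,0,0,0],[0.015,-0.0117,0.0027,0,0,0,0],[0.015,-0.0173,0.0051,0,0,0,0],[0.015,-0.0225,0.0082,0,0,0,0],[0.015,-0.0274,0.0118,0,0,0,0],[0.015,-0.0318,0.0159,0,0,0,0],[0.015,-0.0358,0.0204,0,0,0,0],[0.015,-0.0392,0.0254,0,0,0,0],[0.015,-0.0392,0.0254,0,0,0,0]],
  ],
)

```text
clock: 12.55
tool_pos: [0.5514, 0.1351, 0.1081]
ee_rot: [[0.024, 1.0, -0.0], [1.0, -0.024, 0.003], [0.003, -0.0, -1.0]]
wrist_force: [2.6, 2.0, 6.1]
opening: 0.0256
```

```bash
python3 wind.py .5805 .1815 0.12 12; python3 - <<'E'
from h import *
im=capture("wrist");cv2.imwrite("pics/w8.png",im)
E
```

```text
t 12.55 pos [0.5514 0.1351 0.1081] ang -122.1 rad 0.0548 F [2.6 2.  6.1] open 0.0256 q [ 8. 31. 92.  0. 57.  9.]
[-0.0032, 0.0058, -0.0]
[-0.0055, 0.0119, -0.0]
[-0.007, 0.0184, -0.0]
[-0.0078, 0.0249, -0.0]
[-0.0078, 0.0315, -0.0]
[-0.0069, 0.038, -0.0]
[-0.0053, 0.0444, -0.0]
[-0.003, 0.0506, -0.0]
[0.0001, 0.0564, -0.0]
[0.0038, 0.0619, -0.0]
[0.0082, 0.0668, 0.0]
[0.0131, 0.0712, 0.0]
```

View pics/w8.png

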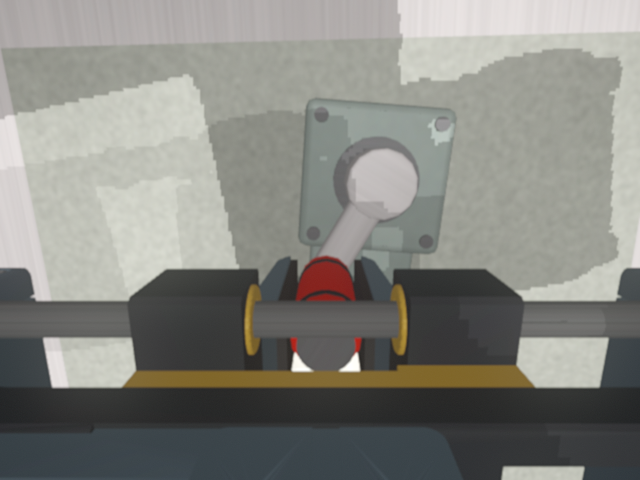

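Request:
step_arm(
  increments=[
    [[0.015,-0.0032,0.0058,0,0,0,0],[0.015,-0.0055,0.0119,0,0,0,0],[0.015,-0.007,0.0184,0,0,0,0],[0.015,-0.0078,0.0249,0,0,0,0],[0.015,-0.0078,0.0315,0,0,0,0],[0.015,-0.0069,0.038,0,0,0,0],[0.015,-0.0053,0.0444,0,0,0,0],[0.015,-0.003,0.0506,0,0,0,0],[0.015,0.0001,0.0564,0,0,0,0],[0.015,0.0038,0.0619,0,0,0,0],[0.015,0.0038,0.0619,0,0,0,0]],
  ],
)

```text
clock: 13.98
tool_pos: [0.6135, 0.1375, 0.1081]
ee_rot: [[0.024, 1.0, -0.0], [1.0, -0.024, 0.002], [0.002, -0.001, -1.0]]
wrist_force: [-0.3, 2.2, 6.8]
opening: 0.0255
```

```bash
python3 wind.py .5805 .1815 0.12 14; python3 - <<'E'
from h import *
im=capture("wrist");cv2.imwrite("pics/w9.png",im[240:480])
E
```

```text
t 13.975 pos [0.6135 0.1375 0.1081] ang -53.1 rad 0.055 F [-0.3  2.2  6.8] open 0.0255 q [ 7. 35. 83.  0. 62.  8.]
[0.0044, 0.005, 0.0]
[0.0093, 0.0093, 0.0]
[0.0147, 0.0131, 0.0]
[0.0206, 0.0161, 0.0]
[0.0267, 0.0185, 0.0001]
[0.0331, 0.0201, 0.0001]
[0.0397, 0.0209, 0.0001]
[0.0463, 0.0209, 0.0001]
[0.0528, 0.0201, 0.0001]
[0.0592, 0.0186, 0.0001]
[0.0654, 0.0163, 0.0002]
[0.0713, 0.0133, 0.0002]
[0.0767, 0.0096, 0.0002]
[0.0817, 0.0052, 0.0002]
```

View pics/w9.png

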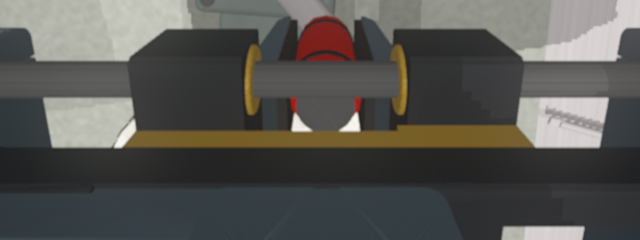

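Request:
step_arm(
  increments=[
    [[0.015,0.0044,0.005,0,0,0,0],[0.015,0.0093,0.0093,0,0,0,0],[0.015,0.0147,0.0131,0,0,0,0],[0.015,0.0206,0.0161,0,0,0,0],[0.015,0.0267,0.0185,0,0,0,0],[0.015,0.0331,0.0201,0,0,0,0],[0.015,0.0397,0.0209,0,0,0,0],[0.015,0.0463,0.0209,0,0,0,0],[0.015,0.0528,0.0201,0,0,0,0],[0.015,0.0592,0.0186,0,0,0,0],[0.015,0.0654,0.0163,0,0,0,0],[0.015,0.0713,0.0133,0,0,0,0],[0.015,0.0767,0.0096,0,0,0,0],[0.015,0.0767,0.0096,0,0,0,0]],
  ],
)

```text
clock: 15.78
tool_pos: [0.6244, 0.2149, 0.1082]
ee_rot: [[0.023, 1.0, -0.001], [1.0, -0.023, 0.003], [0.003, -0.001, -1.0]]
wrist_force: [4.0, 4.2, 0.2]
opening: 0.0248
```

```bash
python3 wind.py .5805 .1815 0.12 17; python3 - <<'E'
from h import *
im=capture("top");cv2.imwrite("pics/t9.png",cv2.resize(im[110:260,130:360],None,fx=3.4,fy=3.4,interpolation=cv2.INTER_CUBIC))
E
```

```text
t 15.775 pos [0.6244 0.2149 0.1082] ang 37.2 rad 0.0552 F [4.  4.2 0.2] open 0.0248 q [14. 37. 78.  0. 65. 15.]
[0.0048, -0.0046, 0.0]
[0.0091, -0.0095, 0.0]
[0.0128, -0.015, 0.0]
[0.0159, -0.0208, 0.0001]
[0.0182, -0.027, 0.0001]
[0.0197, -0.0334, 0.0001]
[0.0205, -0.04, 0.0001]
[0.0205, -0.0466, 0.0001]
[0.0197, -0.0531, 0.0001]
[0.0181, -0.0595, 0.0001]
[0.0157, -0.0657, 0.0001]
[0.0127, -0.0715, 0.0001]
[0.009, -0.077, 0.0001]
[0.0046, -0.0819, 0.0001]
[-0.0003, -0.0863, 0.0]
[-0.0057, -0.0901, 0.0]
[-0.0116, -0.0932, 0.0]
```

View pics/t9.png

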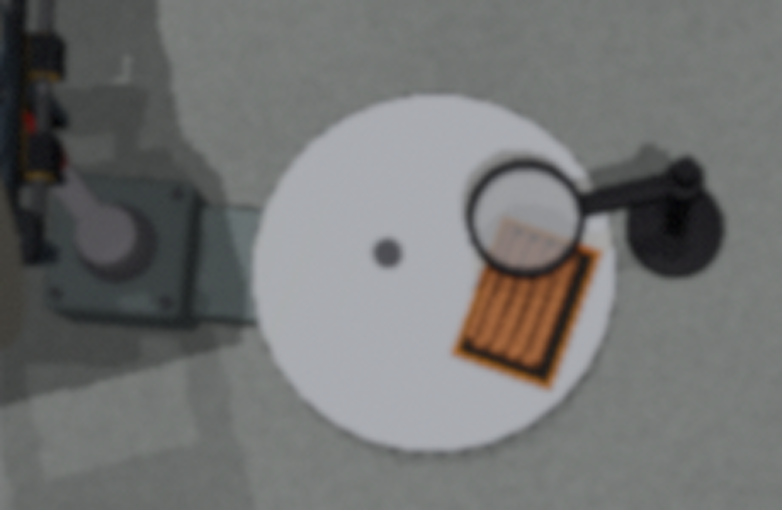

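Request:
step_arm(
  increments=[
    [[0.015,0.0048,-0.0046,0,0,0,0],[0.015,0.0091,-0.0095,0,0,0,0],[0.015,0.0128,-0.015,0,0,0,0],[0.015,0.0159,-0.0208,0,0,0,0],[0.015,0.0182,-0.027,0,0,0,0],[0.015,0.0197,-0.0334,0,0,0,0],[0.015,0.0205,-0.04,0,0,0,0],[0.015,0.0205,-0.0466,0,0,0,0],[0.015,0.0197,-0.0531,0,0,0,0],[0.015,0.0181,-0.0595,0,0,0,0],[0.015,0.0157,-0.0657,0,0,0,0],[0.015,0.0127,-0.0715,0,0,0,0],[0.015,0.009,-0.077,0,0,0,0],[0.015,0.009,-0.077,0,0,0,0]],
  ],
)

```text
clock: 17.58
tool_pos: [0.5468, 0.225, 0.1082]
ee_rot: [[0.023, 1.0, -0.002], [1.0, -0.023, 0.003], [0.003, -0.002, -1.0]]
wrist_force: [-3.6, 3.4, 0.9]
opening: 0.0256
```

```bash
python3 wind.py .5805 .1815 0.04 8; python3 - <<'E'
from h import *
im=capture("top");cv2.imwrite("pics/t10.png",cv2.resize(im[130:240,210:350],None,fx=5.5,fy=5.5,interpolation=cv2.INTER_CUBIC))
s=capture("side");cv2.imwrite("pics/s10.png",cv2.resize(s[180:280,300:420],None,fx=5.5,fy=5.5,interpolation=cv2.INTER_CUBIC))
E
```

```text
t 17.575 pos [0.5468 0.225  0.1082] ang 127.7 rad 0.055 F [-3.6  3.4  0.9] open 0.0256 q [16. 32. 89.  0. 59. 18.]
[-0.0014, -0.0017, -0.0]
[-0.0029, -0.0033, -0.0]
[-0.0045, -0.0048, -0.0]
[-0.0061, -0.0063, -0.0]
[-0.0078, -0.0078, -0.0]
[-0.0095, -0.0091, -0.0]
[-0.0113, -0.0104, -0.0]
[-0.0131, -0.0117, -0.0]
```

View pics/t10.png

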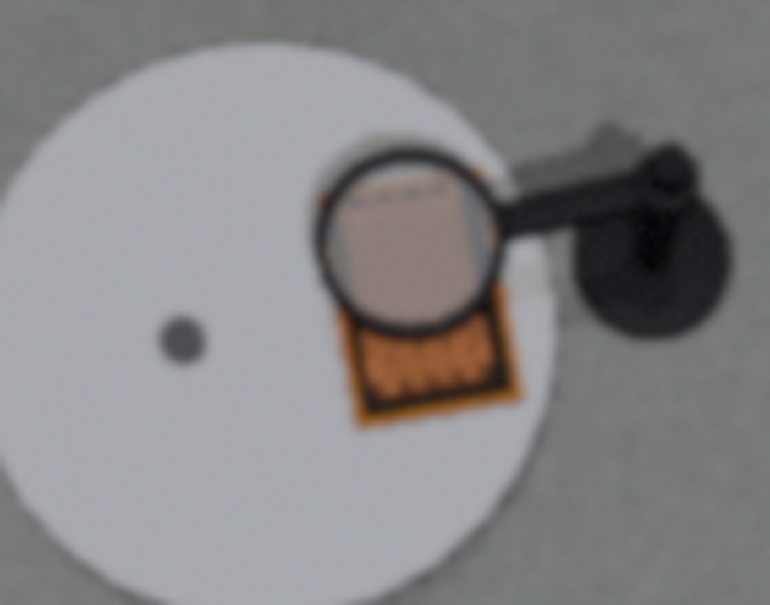

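View pics/s10.png

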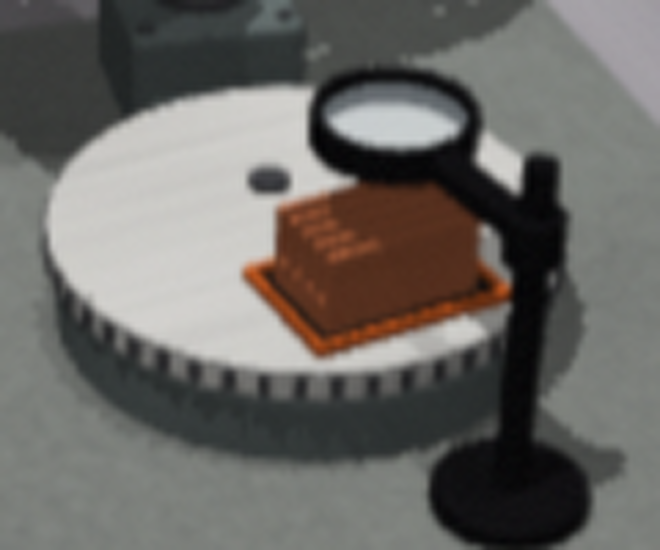

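```bash
python3 - <<'E'
from h import *
f=lambda p:unproj("top",(np.array(p)+.5)/5.5-.5+[210,130],.056)
Q=np.array([f(p) for p in [(319,193),(485,167),(524,401),(359,428)]])
c=Q.mean(0);print(c,[np.linalg.norm(Q[k]-Q[k-1]).round(4) for k in range(4)])
A=np.array([.5608,-.0078])
lens=unproj("top",(np.array((408,243))+.5)/5.5-.5+[210,130],.136);print(lens)
for p in (c,lens): d=p[:2]-A;print(np.hypot(*d),np.degrees(np.arctan2(d[1],d[0])))
d=Q[0]-Q[3]+Q[1]-Q[2];print("tray long dir",np.degrees(np.arctan2(d[1],d[0])))
print(np.linalg.norm((c-lens)[:2]))
E
```

```text
[ 0.57081985 -0.06727073  0.056     ] [np.float64(0.0903), np.float64(0.0628), np.float64(0.09), np.float64(0.0619)]
[ 0.57313263 -0.06524805  0.136     ]
0.06030890913200736 -80.43641251886216
0.058756894837118136 -77.88395027922027
tray long dir 8.388879243198653
0.0030724826170270125
```

Request:
step_arm(
  increments=[
    [[0.015,-0.0014,-0.0017,0,0,0,0],[0.015,-0.0029,-0.0033,0,0,0,0],[0.015,-0.0045,-0.0048,0,0,0,0],[0.015,-0.0056,-0.0059,0,0,0,0],[0.015,-0.0056,-0.0059,0,0,0,0],[0.015,-0.0056,-0.0059,0,0,0,0],[0.015,-0.0056,-0.0059,0,0,0,0]],
  ],
)

```text
clock: 18.55
tool_pos: [0.5411, 0.2198, 0.1082]
ee_rot: [[0.023, 1.0, -0.002], [1.0, -0.023, 0.003], [0.003, -0.002, -1.0]]
wrist_force: [-4.0, 2.0, 3.8]
opening: 0.025
```

```bash
python3 wind.py .5805 .1815 0.04 1; python3 - <<'E'
from h import *
im=capture("top");cv2.imwrite("pics/t11.png",cv2.resize(im[130:240,210:350],None,fx=5.5,fy=5.5,interpolation=cv2.INTER_CUBIC))
s=capture("side");cv2.imwrite("pics/s11.png",cv2.resize(s[180:280,300:420],None,fx=5.5,fy=5.5,interpolation=cv2.INTER_CUBIC))
E
```

```text
t 18.55 pos [0.5411 0.2198 0.1082] ang 135.8 rad 0.055 F [-4.   2.   3.8] open 0.025 q [16. 32. 90.  0. 58. 17.]
[-0.0016, -0.0015, -0.0]
```

View pics/t11.png

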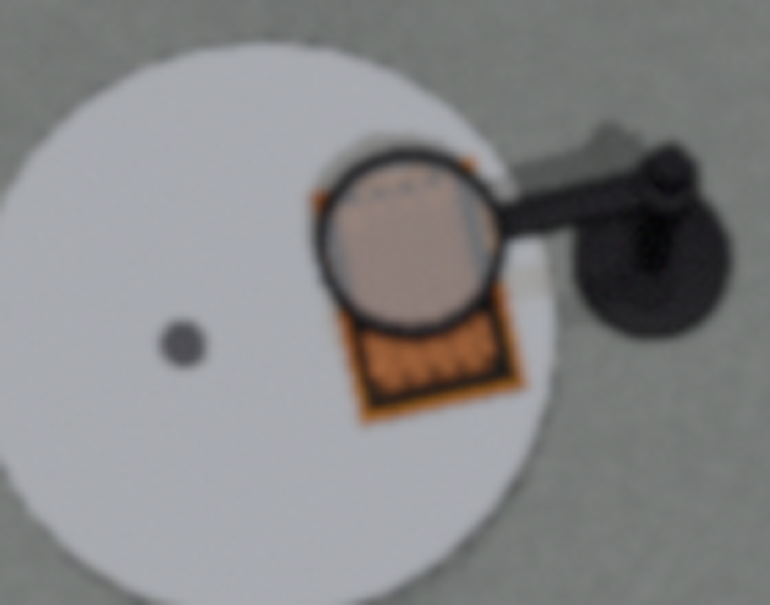

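Request:
step_arm(
  increments=[
    [[0.015,0,0,0,0,0,0],[0.015,0,0,0,0,0,0],[0.035,0,0,0,0,0,0],[0.05,0,0,0,0,0,0],[0.055,0,0,0,0,0,0],[0.055,0,0,0,0,0,0],[0.055,0,0,0,0,0,0]],
  ],
)

```text
clock: 19.52
tool_pos: [0.5412, 0.2198, 0.1082]
ee_rot: [[0.023, 1.0, -0.002], [1.0, -0.023, 0.003], [0.003, -0.002, -1.0]]
wrist_force: [0.2, -0.4, -0.3]
opening: 0.0551
```

```bash
python3 - <<'E'
from h import *
f=lambda p:unproj("top",(np.array(p)+.5)/5.5-.5+[210,130],.056)
Q=np.array([f(p) for p in [(313,190),(473,160),(525,387),(364,425)]])
c=Q.mean(0);print(c,[np.linalg.norm(Q[k]-Q[k-1]).round(4) for k in range(4)])
d=Q[0]-Q[3]+Q[1]-Q[2];print(np.degrees(np.arctan2(d[1],d[0])))
print(c[:2]-np.array([.5733,-.0655]))
o=get_obs();print(o["tool_pos"],o["wrist_force"],o["opening"])
w=capture("wrist");cv2.imwrite("pics/w12.png",w[200:420,180:470])
E
```

```text
[ 0.5733962  -0.06619257  0.056     ] [np.float64(0.0911), np.float64(0.0609), np.float64(0.0883), np.float64(0.0613)]
11.349628423687543
[ 9.62037404e-05 -6.92574433e-04]
[0.54115593 0.21983317 0.10820895] [ 0.23264284 -0.37630071 -0.34675869] 0.055084628196861316
```

View pics/w12.png

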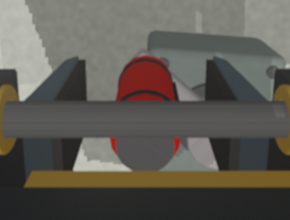

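Tray is within about 1 mm of the lens point; the sleeve is free between the fingers. Lift straight up.

Request:
step_arm(
  increments=[
    [[0.055,0,0,-0.02,0,0,0],[0.055,0,0,-0.06,0,0,0],[0.055,0,0,-0.1,0,0,0],[0.055,0,0,-0.14,0,0,0],[0.055,0,0,-0.17,0,0,0],[0.055,0,0,-0.17,0,0,0],[0.055,0,0,-0.17,0,0,0],[0.055,0,0,-0.17,0,0,0]],
  ],
)

```text
clock: 20.58
tool_pos: [0.5409, 0.2193, 0.2771]
ee_rot: [[0.023, 1.0, -0.003], [1.0, -0.023, 0.002], [0.002, -0.004, -1.0]]
wrist_force: [0.8, 0.6, -0.7]
opening: 0.0547
```

```bash
python3 - <<'E'
from h import *
o=get_obs();print(o["tool_pos"],o["wrist_force"],abs(o["qvel"]).max())
im=capture("top");s=capture("side")
cv2.imwrite("pics/t13.png",np.hstack([cv2.resize(im[130:240,210:350],None,fx=2.85,fy=4),cv2.resize(s[180:280,300:420],(400,440))]))
cv2.imwrite("pics/t13f.png",im)
E
```

```text
[0.54094686 0.21925163 0.27711054] [ 0.8019451   0.60726547 -0.69347222] 0.1571940731654361
```

View pics/t13.png

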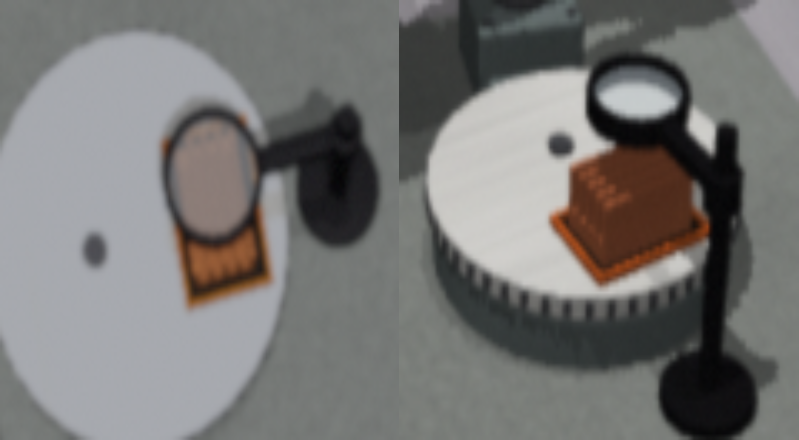

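View pics/t13f.png

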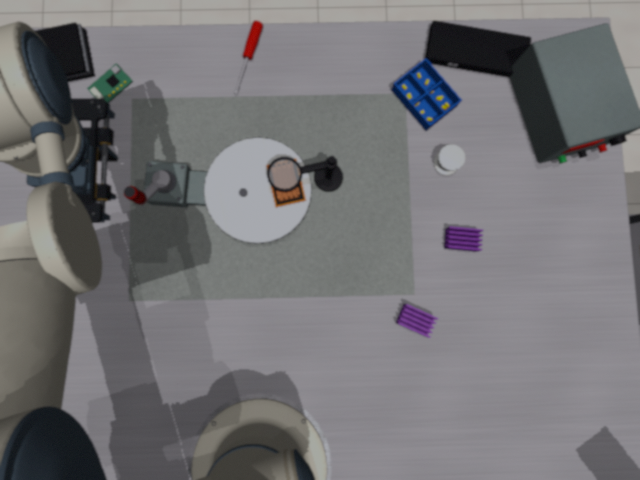

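```bash
python3 -c "
from plant import *
print(hand_in())"
```

```text
the job is handed in; nothing more can be done
None
```

The copper heat sink is in the orange-rimmed tray, fins up, and the tray is centred under the loupe lens. I handed the job in at about 20.7 s; it reports no verdict.

- **Placing:** I gripped the heat sink across its long sides and set it down in the tray. The wrist force briefly read 27.6 N when it touched down, under the 120 N limit but firmer than I'd have liked. I then let go fully before touching the crank.
- **Winding:** I gripped the red sleeve and wound it about 309° counterclockwise without letting go; the fingers stayed shut on it at about 25 mm throughout. Then I opened the fingers and lifted straight up.
- **Last checks:**
  - The tray centre measured about 1 mm from the point under the lens, with the calibration good to about 2 mm. I measured this just before letting go. The picture taken after the arm lifted showed no visible shift.
  - The heat sink lies flat inside the rim, but I judged that by eye and did not measure its offset in the tray.
  - The arm is clear of everything with no contact force. The purple look-alikes, parts box, spool, screwdriver and the green board near the arm look untouched. The arm hid the other green board and the flux bottle in that last picture; it did not go near either.

No check failed. The only disagreement was about 1.5 mm between the top and wrist cameras on where the tray was before placing, so I used a point between the two.

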